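# Face up the sweets rail

### The arm

A 6-joint arm with a two-finger parallel gripper is mounted at the origin on a cart in front of the work surface, level with it; the furniture and walls round the work are solid. World frame = base frame: x ahead of the robot, y to its left, z up, the work surface at z = 0. Lengths are in mm, angles in degrees, forces in N, time in s.
With the tool pointing down it reaches from about 300 to 850 mm from the base axis. Payload 4.2 kg.
Tool frame: the origin (TCP) lies on the centre line of the jaws, within the pads' length; the fingertips stand 8 mm ahead of it and the grasp point (between the pads) lies 11 mm behind it; z points along the fingers, y is the line along which they close (so a half turn about z gives the same grasp; the last joint's range is limited). The gripper opens to 91 mm and grips with 3 to 60 N. Pads are 32 mm wide; open, the fingers measure 118 mm over their backs; the gripper's body (76 mm by 178 mm) begins 60 mm behind the grasp point.
Start: joints at [66.406, 18.312, 89.639, -0, 72.044, -1.146], TCP at [219.569, 531.443, 221.976] pointing down, gripper open.
Joint ranges: [-177.97, 177.97], [-48.28, 115.42], [12.27, 149.76], [-77.06, 257.06], [2.81, 150.46], [-146.56, 146.56]. Speed limits (degrees/s): [147.25, 147.25, 180, 180, 180, 180].

### API

Orientations are given as [roll, pitch, yaw] about the fixed x, y, z axes, in that order (R = Rz(yaw) Ry(pitch) Rx(roll)).
In Python, from workcell import telemetry, eyes, ticket gives the robot as it stands. The module is installed in compiled form; this text tells all that it offers.
- The arm moves only by the shell command python3 -m crank 'ROWS' [OPENING] [FORCE]. ROWS is JSON, a list of rows, each an object of numbers: "dx", "dy", "dz": the shift along the world's x, y, z normalised to -1 to 1, where 1 is 80 cm; "yaw": the turn about the world's z normalised to -1 to 1, where 1 is 5 degrees. A call has 1 to 10 rows; each row shifts and turns the commanded pose from where the row before left it; what a row does not reach is not made up. A row lasts 1/8 s, in which the tool goes at most 62.5 mm and 10.7 degrees, less where a joint would pass 70% of its speed; a pose out of reach is approached as far as the arm can. A call with a number of a shift or a turn outside -1 to 1 is refused whole. A call with a gripper value outside its range is refused whole. OPENING is the opening, from 0 (shut) to 1 (fully open), set as the call begins (- or left out, the last holds). The fingers move at their own pace and stop on an object; FORCE is the grip in N (left out, the last holds). Time passes only in rows, so rows that do not move let the fingers close. It gives the time, the measured TCP pose, the force, the opening and the grip force at its end, in the units of the state.
- telemetry.state(): the state, without advancing time (a new reading comes with each control period).
- eyes.grab_frame(name): name is "scene" or "top" or "wrist"; returns the picture (384x512x3 uint8, red, green, blue); there is no depth.
- eyes.calibration(name): a dict with "camera_matrix" (3x3 intrinsics, pixels), "world_from_camera" (4x4, takes a point from camera to world coordinates). Camera axes: x right, y down, z forward; pixel columns grow to the right and rows downward; lengths in mm; the calibration is good to about 2 mm. The wrist camera is an equidistant fisheye: a pixel r from the principal point sees the ray r / f radians off the axis. A picture is of the moment at which its call begins: read the wrist's pose just before it. calibration takes no time and is no camera call; for the wrist camera it gives the pose at the moment of the call.
- ticket.job_done(): hands the job in; it is judged then, once.
The state is a dict: "time_s": time; "qpos": joint angles; "qvel": joint speeds; "effort": joint torques, N m; "ee_pos": TCP position; "ee_rot": TCP orientation; "force": force on the tool from outside, world axes, zero at the start; "torque": the same for the moment, N m; "gripper_width": finger opening in mm; "gripper_force": force on a finger pad.
Only numpy, scipy, OpenCV 4.12 (cv2) and the standard library are available. Lean on these libraries where they do the work, as an engineer would, in place of code of your own. Each camera call takes 0.05 s, during which the arm holds its last target. There are 200 camera calls.

### The job

With the fingertips, push the row of three sweet packs along the display rail as one train that stays together, until it is fully home against the end stop, without lifting any pack. Then, with a fingertip, swing the orange gate fully across the rail behind the row, and come clear. Leave the loose things standing around where they are.

Things in the scene. Friction and masses are not known exactly. Their poses are not given: they have to be found in the camera images.
- rail: Fixed aluminium channel on the counter, 370 mm long along its own y, 143 mm wide (133 inside), floor 3 mm above the counter, side walls 5 mm thick, 12 mm high. Origin: centre of the underside, at counter height. End stop, 40 mm high, at the -y end; the +y end is open, no wall. Own x runs across. At yaw 0 its axes are the world's; it is turned 0.02 to 0.22 rad anticlockwise. Gate hinged on the -x wall.
- rail_stop (a point): Middle of the end stop's face at the channel floor: 175 mm from the rail's origin toward -y, 3 mm above the counter. The first pack must come to rest against this face.
- pack_a: White sweets tray, pink band, 85 mm along the rail x 130 across x 22 high, about 0.1 kg, loose on the channel floor. Origin: centre of its underside; own x points along the rail's +y. The pack nearest the stop. The three packs start in a row touching (within 1 mm), 45 to 95 mm short of the stop. Fully home, its origin is 43 mm from the stop face.
- pack_b: Middle pack, same as pack_a. Fully home, its origin is 128 mm from the stop face.
- pack_c: Last pack, nearest the open end, same as pack_a. Its outer face, 42 mm from its origin toward the rail's +y and 22 mm high, is the one to push. Fully home, its origin is 213 mm from the stop face.
- gate (a joint): Angle of the orange gate, rad: 0 = open, arm over the -x side wall pointing to the rail's +y; grows clockwise seen from above as the arm swings over the channel; 1.57 = closed against its stop, the arm pointing across the channel to the rail's +x. Starts between 0 and 0.08. Stiff hinge: it stays where it is left and needs about 2 N at the pin.
- gate_hinge (a point): The gate's upright hinge axis: on the -x side of the rail, 76 mm from the rail's middle line and 97 mm from its origin toward +y, 15 mm above the counter. The gate arm is 10 mm wide, 15 to 28 mm above the counter, and reaches 72 mm from the axis.
- gate_pin (a point): Top centre of the upright orange pin on the gate arm's end: 12 mm diameter, free from 28 to 59 mm above the counter, 65 mm from the hinge axis. Push the gate sideways here.
- jigger: Loose bystander: double steel jigger, 45 mm diameter, 87 mm high, standing right of the rail. Origin: centre of its underside.
- spare_nozzle: Loose bystander: chromed tap nozzle standing on its flange, 29 mm diameter, 62 mm high, left of the rail. Origin: centre of its underside.
- cap_blue: Loose bystander: blue bottle cap, 31 mm diameter, 14 mm high. Origin: centre of its underside.
- pen_blue: Loose bystander: blue pen with an orange cap, 139 mm long along its y, 12 mm high. Origin: centre of its underside.

How it is judged (in metres and radians):
On the way, in this order (a step that is already met when the one before it is completed fails the run):
1. the three packs are home against the end stop while the gate is still open (under 0.6 rad) (y of pack_a in the frame of rail_stop below 0.048 m and y of pack_b in the frame of rail_stop below 0.134 m and y of pack_c in the frame of rail_stop below 0.22 m and value of joint gate below 0.6 rad), for 0.2 s.
2. the gate is swung fully across behind the row (over 1.45 rad) (value of joint gate above 1.45 rad), for 0.2 s.
At the end, for the whole second after the job is handed in: All three packs lie flat on the channel floor at rest in a closed row against the end stop (the first within 5 mm, the last within 7 mm of fully home), and the gate is closed across the rail behind them (over 1.45 rad of 1.57) (y of pack_a in the frame of rail_stop below 0.048 m and y of pack_b in the frame of rail_stop below 0.134 m and y of pack_c in the frame of rail_stop below 0.22 m and height (world z) of each of pack_a, pack_b, pack_c below 0.006 m and angle between each of pack_a, pack_b, pack_c's own z axis and vertical below 0.05 rad and linear speed of each of pack_a, pack_b, pack_c below 0.01 m/s and value of joint gate above 1.45 rad); the robot touches nothing.
It fails at once if a pack is lifted or tipped off the channel floor (over 12 mm up, or over 0.25 rad) (height (world z) of any of pack_a, pack_b, pack_c above 0.015 m or angle between any of pack_a, pack_b, pack_c's own z axis and vertical above 0.25 rad).
It fails at once if the train comes apart (a gap of more than about 12 mm between neighbours) (distance between pack_a and pack_b above 0.098 m or distance between pack_b and pack_c above 0.098 m).
It fails at once if a loose bystander is moved by more than 20 mm (distance of any of jigger, spare_nozzle, cap_blue, pen_blue from where it was at the start of the episode above 0.02 m).
It also fails if it takes over 48 s, if anything falls off the work surface, if the arm or the gripper's body presses on something with over 40 N, if the wrist force passes 120 N, or if a joint passes its speed limit or range.

## Working session

There is one attempt and no reset: what is moved stays moved. The work goes in short steps, Python scripts to look and compute and a shell command to move; the robot and the scene stay as the last step left them, time stands still between calls to the robot, and variables do not carry over. Pictures are saved under pics/ and viewed, at most 10 in all, crops included, and the job is handed in when it is done.

```bash
mkdir -p pics; python3 - <<'E'
from workcell import telemetry, eyes
import cv2,numpy as np
s=telemetry.state();print(s['time_s'],s['ee_pos'],s['ee_rot'],s['gripper_width'])
for n in("top","scene"):
    im=eyes.grab_frame(n);np.save(f'pics/{n}.npy',im);cv2.imwrite(f'pics/{n}1.png',im[:,:,::-1])
    c=eyes.calibration(n);print(n,c['camera_matrix'],c['world_from_camera'])
E
```

```text
0.0 [219.36606765 530.97469353 221.13054183] [-1.79899228e+02 -3.28392044e-03  1.57550185e+02] 90.94328545240452
top [[379.48173714   0.         257.66843561]
 [  0.         379.48173714 197.04887218]
 [  0.           0.           1.        ]] [[ 2.82738349e-02 -9.99263109e-01  2.59582337e-02  4.73681893e+02]
 [-9.99553923e-01 -2.85129090e-02 -8.88640665e-03  2.58201903e+00]
 [ 9.62000309e-03 -2.56954015e-02 -9.99623530e-01  1.06492903e+03]
 [ 0.00000000e+00  0.00000000e+00  0.00000000e+00  1.00000000e+00]]
scene [[356.31482242   0.         255.12362694]
 [  0.         356.31482242 185.17325102]
 [  0.           0.           1.        ]] [[ 9.17701049e-01 -2.60137204e-01  3.00255590e-01  1.97178631e+02]
 [-3.97240810e-01 -6.10293734e-01  6.85376756e-01 -6.74672594e+02]
 [ 4.95211175e-03 -7.48244741e-01 -6.63404314e-01  7.44732263e+02]
 [ 0.00000000e+00  0.00000000e+00  0.00000000e+00  1.00000000e+00]]
```

View pics/top1.png

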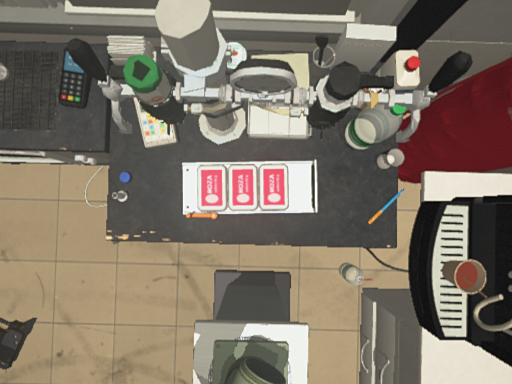

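View pics/scene1.png

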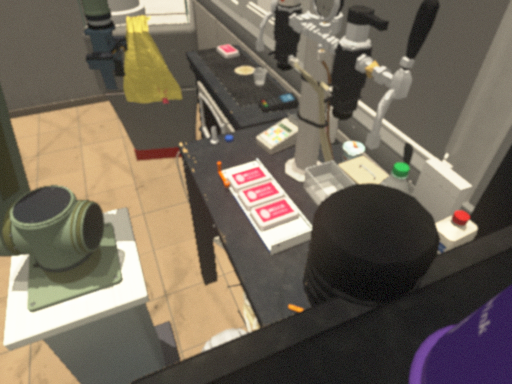

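The top view shows the rail spanning about u 183–317, v 160–214. The packs' pink bands are at u≈210, 242 and 273, and the orange gate is at (200,215) on the robot side. The nozzle is at (120,196), the cap at (125,177), the jigger at (390,158) and the pen at (386,207). Next I'll measure these.

```bash
cat > h.py <<'E'
import numpy as np,cv2
from workcell import telemetry,eyes
def ray(n,uv,z):
    c=eyes.calibration(n);K=c['camera_matrix'];T=c['world_from_camera']
    uv=np.atleast_2d(uv).astype(float)
    d=np.linalg.solve(K,np.c_[uv,np.ones(len(uv))].T).T@T[:3,:3].T
    return T[:3,3]+d*((z-T[2,3])/d[:,2])[:,None]
def blobs(im,lo,hi,roi,amin=5):
    x0,y0,x1,y1=roi;h=cv2.cvtColor(im,cv2.COLOR_RGB2HSV)[y0:y1,x0:x1]
    m=cv2.inRange(h,np.array(lo),np.array(hi));k,l,s,c=cv2.connectedComponentsWithStats(m)
    return [(s[i,4],c[i]+[x0,y0],(np.argwhere(l==i)[:,::-1]+[x0,y0])) for i in range(1,k) if s[i,4]>=amin]
E
python3 - <<'E'
from h import *
im=np.load('pics/top.npy')
for a,c,p in sorted(blobs(im,(160,90,90),(180,255,255),(180,150,320,225),60),key=lambda b:b[1][0]):
    r=cv2.minAreaRect(p.astype(np.float32));print('pink',a,c,r,ray('top',r[0],25)[0])
for a,c,p in blobs(im,(5,150,120),(20,255,255),(170,195,240,230),3):print('orange',a,c,p.min(0),p.max(0),cv2.minAreaRect(p.astype(np.float32)))
b=max(blobs(im,(0,0,150),(180,60,255),(170,150,330,225)),key=lambda b:b[0])
r=cv2.minAreaRect(b[2].astype(np.float32));print('rail',r);print(ray('top',cv2.boxPoints(r),12))
cv2.imwrite('pics/top2.png',cv2.resize(im[145:230,170:330,::-1],None,fx=5,fy=5,interpolation=cv2.INTER_CUBIC))
E
```

```text
pink 554 [211.34296029 185.91696751] ((211.0, 187.5), (35.0, 20.0), 90.0) [523.20113134 121.9006068   25.        ]
pink 547 [242.45886654 185.08592322] ((242.0, 186.5), (35.0, 20.0), 90.0) [528.38729381  37.10749972  25.        ]
pink 561 [273.44741533 185.06238859] ((273.40631103515625, 186.5029296875), (35.57638168334961, 20.27135467529297), 88.21009063720703) [530.85990311 -49.0207751   25.        ]
orange 13 [187.61538462 215.38461538] [186 214] [189 217] ((187.5, 215.5), (3.0, 3.0), 90.0)
orange 76 [204.13157895 215.13157895] [192 213] [216 218] ((204.0, 215.5), (5.0, 24.0), 90.0)
rail ((247.47055053710938, 187.05348205566406), (52.05462646484375, 130.37896728515625), 89.13194274902344)
[[ 592.29795643  206.31852312   12.        ]
 [ 608.47841063 -155.92321227   12.        ]
 [ 463.64721139 -161.67709656   12.        ]
 [ 448.01998308  199.31834984   12.        ]]
```

View pics/top2.png

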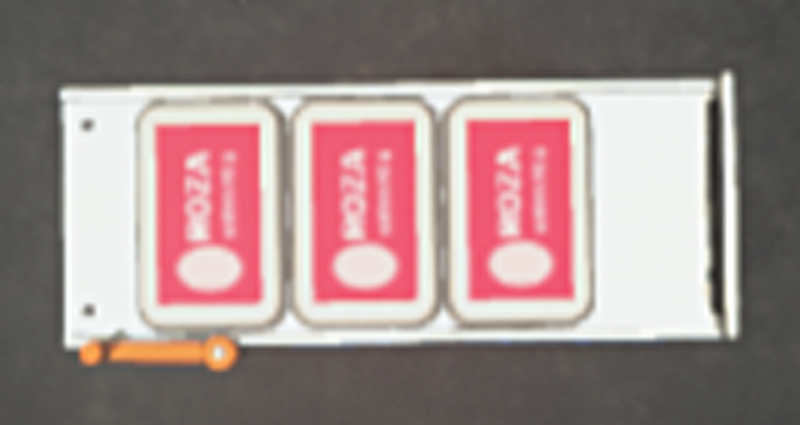

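```bash
python3 - <<'E'
from h import *
print('hinge',ray('top',[213.7,215.2],28),'exp 448,112'); print('pin',ray('top',[187.6,215.2],59),'exp 445,176')
print('nozzle',ray('top',[120,196],60),'cap',ray('top',[125,177],14))
E
python3 -m crank '[{"dx":0.029,"dy":-0.0306,"yaw":-1},{"dx":0.029,"dy":-0.0306,"yaw":-1},{"dx":0.029,"dy":-0.0306,"yaw":-1},{"dx":0.029,"dy":-0.0306,"yaw":-1},{"dx":0.029,"dy":-0.0306,"yaw":-1},{"dx":0.029,"dy":-0.0306,"yaw":-1},{"dx":0.029,"dy":-0.0306,"yaw":-1},{"dx":0.029,"dy":-0.0306,"yaw":-1},{"dx":0.029,"dy":-0.0306,"yaw":-1},{"dx":0.029,"dy":-0.0306,"yaw":-1}]' 0.66 20
```

```text
hinge [[447.69177966 111.82796178  28.        ]] exp 448,112
pin [[446.53439873 177.46562871  59.        ]] exp 445,176
nozzle [[492.17959002 357.05819294  60.        ]] cap [[545.93839215 361.4868199   14.        ]]validation failed for argument at $[0]...
```

```bash
python3 -m crank '[{"dx":0.029,"dy":-0.0306,"dz":0,"yaw":-1},{"dx":0.029,"dy":-0.0306,"dz":0,"yaw":-1},{"dx":0.029,"dy":-0.0306,"dz":0,"yaw":-1},{"dx":0.029,"dy":-0.0306,"dz":0,"yaw":-1},{"dx":0.029,"dy":-0.0306,"dz":0,"yaw":-1},{"dx":0.029,"dy":-0.0306,"dz":0,"yaw":-1},{"dx":0.029,"dy":-0.0306,"dz":0,"yaw":-1},{"dx":0.029,"dy":-0.0306,"dz":0,"yaw":-1},{"dx":0.029,"dy":-0.0306,"dz":0,"yaw":-1},{"dx":0.029,"dy":-0.0306,"dz":0,"yaw":-1}]' 0.66 20
```

```text
time_s: 1.35
ee_pos: [452.0, 285.6, 221.6]
ee_rot: [-180.0, 0.0, 107.4]
force: [-0.1, 0.7, -0.1]
gripper_width: 60.5
gripper_force: 0.0
```

```bash
python3 -m crank '[{"dx":0.028,"dy":-0.031,"dz":0,"yaw":-1},{"dx":0.028,"dy":-0.031,"dz":0,"yaw":-1},{"dx":0.029,"dy":-0.031,"dz":0,"yaw":-1},{"dx":0,"dy":0,"dz":-0.06,"yaw":0},{"dx":0,"dy":0,"dz":-0.06,"yaw":0},{"dx":0,"dy":0,"dz":-0.06,"yaw":0},{"dx":0,"dy":0,"dz":-0.05,"yaw":0},{"dx":0,"dy":0,"dz":-0.026,"yaw":0},{"dx":0,"dy":0,"dz":0,"yaw":0},{"dx":0,"dy":0,"dz":0,"yaw":0}]'
python3 - <<'E'
from h import *
im=eyes.grab_frame('scene');cv2.imwrite('pics/s2.png',cv2.resize(im[100:280,150:350,::-1],None,fx=3.3,fy=3.3))
E
```

```text
time_s: 2.6
ee_pos: [520.2, 212.5, 17.9]
ee_rot: [179.9, -0.0, 92.6]
force: [-0.4, 0.1, -0.1]
gripper_width: 60.2
gripper_force: 0.0
```

View pics/s2.png

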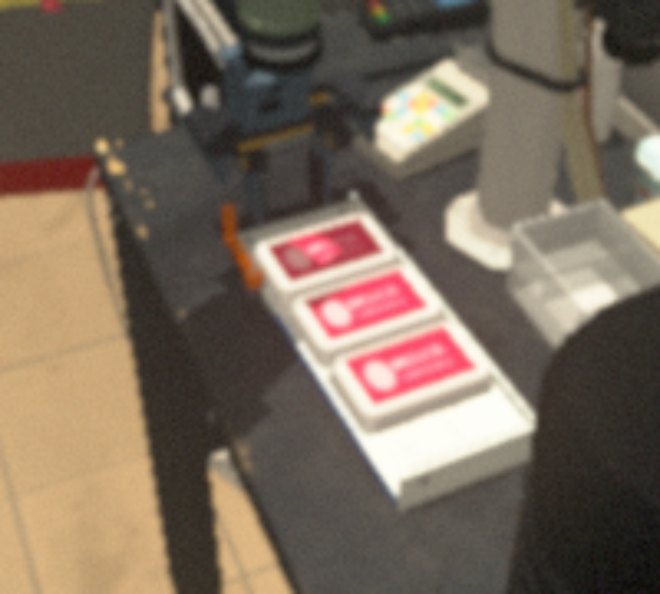

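```bash
python3 -m crank '[{"dx":0.00033,"dy":-0.0075,"dz":0,"yaw":0},{"dx":0.00033,"dy":-0.0075,"dz":0,"yaw":0},{"dx":0.00033,"dy":-0.0075,"dz":0,"yaw":0},{"dx":0.00033,"dy":-0.0075,"dz":0,"yaw":0},{"dx":0.00022,"dy":-0.005,"dz":0,"yaw":0},{"dx":0.00022,"dy":-0.005,"dz":0,"yaw":0},{"dx":0.00022,"dy":-0.005,"dz":0,"yaw":0},{"dx":0.00022,"dy":-0.005,"dz":0,"yaw":0},{"dx":0.00022,"dy":-0.005,"dz":0,"yaw":0},{"dx":0.00022,"dy":-0.005,"dz":0,"yaw":0}]'
python3 -m crank '[{"dx":0.00022,"dy":-0.005,"dz":0,"yaw":0},{"dx":0.00022,"dy":-0.005,"dz":0,"yaw":0},{"dx":0.00022,"dy":-0.005,"dz":0,"yaw":0},{"dx":0.00022,"dy":-0.005,"dz":0,"yaw":0},{"dx":0.00022,"dy":-0.005,"dz":0,"yaw":0},{"dx":0.00022,"dy":-0.005,"dz":0,"yaw":0},{"dx":0.00022,"dy":-0.005,"dz":0,"yaw":0},{"dx":0.00022,"dy":-0.005,"dz":0,"yaw":0},{"dx":0.00022,"dy":-0.005,"dz":0,"yaw":0},{"dx":0.00022,"dy":-0.005,"dz":0,"yaw":0}]'
```

```text
time_s: 3.9
ee_pos: [521.7, 164.1, 17.2]
ee_rot: [180.0, -0.0, 92.6]
force: [-1.1, 2.2, -0.6]
gripper_width: 60.0
gripper_force: 0.8
time_s: 5.15
ee_pos: [523.4, 124.0, 17.2]
ee_rot: [180.0, 0.0, 92.6]
force: [-0.4, 2.3, -1.0]
gripper_width: 60.0
gripper_force: 0.8
```

```bash
python3 -m crank '[{"dx":0.00012,"dy":-0.0025,"dz":0,"yaw":0},{"dx":0.00012,"dy":-0.0025,"dz":0,"yaw":0},{"dx":0.00012,"dy":-0.0025,"dz":0,"yaw":0},{"dx":0,"dy":0,"dz":0,"yaw":0}]'
python3 -m crank '[{"dx":0,"dy":-0.002,"dz":0,"yaw":0},{"dx":0,"dy":-0.001,"dz":0,"yaw":0},{"dx":0,"dy":0,"dz":0,"yaw":0}]'
```

```text
time_s: 5.65
ee_pos: [523.7, 118.0, 17.2]
ee_rot: [180.0, 0.0, 92.6]
force: [-0.4, 1.3, 0.0]
gripper_width: 60.2
gripper_force: 0.3
time_s: 6.02
ee_pos: [523.7, 115.8, 17.2]
ee_rot: [180.0, 0.0, 92.6]
force: [0.0, 1.7, -0.5]
gripper_width: 60.5
gripper_force: 0.6
```

```bash
python3 -m crank '[{"dx":0,"dy":-0.0015,"dz":0,"yaw":0},{"dx":0,"dy":0,"dz":0,"yaw":0}]'
python3 -m crank '[{"dx":0,"dy":-0.0015,"dz":0,"yaw":0},{"dx":0,"dy":0,"dz":0,"yaw":0}]'

```

```text
time_s: 6.28
ee_pos: [523.7, 114.6, 17.2]
ee_rot: [180.0, 0.0, 92.6]
force: [-0.1, 2.4, -0.4]
gripper_width: 59.9
gripper_force: 0.6
time_s: 6.52
ee_pos: [523.7, 113.3, 17.2]
ee_rot: [180.0, 0.0, 92.5]
force: [0.0, 0.7, -0.7]
gripper_width: 60.2
gripper_force: 0.6
```

```bash
python3 -m crank '[{"dx":0,"dy":-0.0015,"dz":0,"yaw":0},{"dx":0,"dy":0,"dz":0,"yaw":0}]'
python3 -m crank '[{"dx":0,"dy":-0.0015,"dz":0,"yaw":0},{"dx":0,"dy":0,"dz":0,"yaw":0}]'
python3 - <<'E'
from h import *
im=eyes.grab_frame('top');cv2.imwrite('pics/t3.png',cv2.resize(im[145:230,170:330,::-1],None,fx=5,fy=5,interpolation=cv2.INTER_CUBIC))
E
```

```text
time_s: 6.78
ee_pos: [523.7, 112.4, 17.2]
ee_rot: [180.0, -0.0, 92.5]
force: [-0.3, 2.6, -1.6]
gripper_width: 60.3
gripper_force: 1.5
time_s: 7.02
ee_pos: [523.6, 112.0, 17.2]
ee_rot: [180.0, -0.1, 92.5]
force: [-0.8, 6.5, -1.1]
gripper_width: 60.3
gripper_force: 3.1
```

View pics/t3.png

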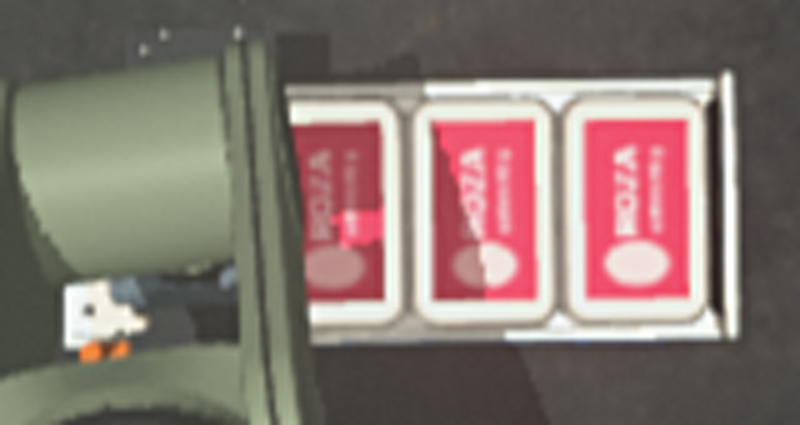

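The row is against the stop, with force rising and no gaps visible. I'll give it one last firm nudge and hold, then back off.

```bash
python3 -m crank '[{"dx":0,"dy":-0.0015,"dz":0,"yaw":0},{"dx":0,"dy":0,"dz":0,"yaw":0},{"dx":0,"dy":0,"dz":0,"yaw":0},{"dx":0,"dy":0,"dz":0,"yaw":0}]'
python3 -m crank '[{"dx":0,"dy":0.01,"dz":0,"yaw":0},{"dx":-0.0013,"dy":0.03,"dz":0,"yaw":0},{"dx":-0.0018,"dy":0.04,"dz":0,"yaw":0},{"dx":-0.002,"dy":0.045,"dz":0,"yaw":0},{"dx":0,"dy":0,"dz":0.06,"yaw":0},{"dx":0,"dy":0,"dz":0.06,"yaw":0},{"dx":0,"dy":0,"dz":0.03,"yaw":0},{"dx":0,"dy":0,"dz":0,"yaw":0}]' 
python3 -m crank '[{"dx":-0.05,"dy":0,"dz":0,"yaw":0},{"dx":-0.05,"dy":0,"dz":0,"yaw":0},{"dx":-0.04,"dy":-0.03,"dz":0,"yaw":0},{"dx":0,"dy":0,"dz":0,"yaw":0}]' 0
python3 - <<'E'
from h import *
im=eyes.grab_frame('top');cv2.imwrite('pics/t4.png',cv2.resize(im[145:230,170:330,::-1],None,fx=5,fy=5,interpolation=cv2.INTER_CUBIC))
E
```

```text
time_s: 7.58
ee_pos: [523.5, 111.6, 17.3]
ee_rot: [180.0, -0.2, 92.5]
force: [-0.5, 9.4, -0.7]
gripper_width: 60.1
gripper_force: 4.7
time_s: 8.57
ee_pos: [520.9, 209.9, 139.0]
ee_rot: [179.7, -0.0, 92.6]
force: [0.4, 0.2, -0.9]
gripper_width: 60.1
gripper_force: 0.0
time_s: 9.07
ee_pos: [404.1, 183.9, 135.5]
ee_rot: [-179.7, 0.2, 92.6]
force: [0.4, 0.4, 0.3]
gripper_width: 23.1
gripper_force: 0.0
```

View pics/t4.png

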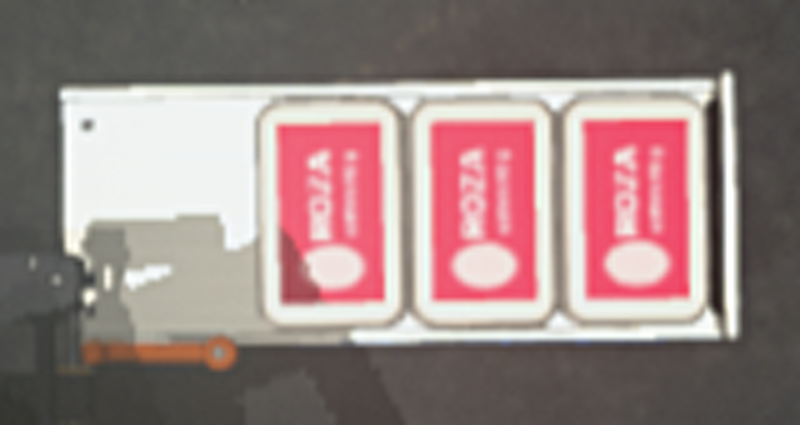

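The packs are home against the stop and the gate is still open, with its pin at crop (92,352). I'll lower the shut fingertips on the robot side of the pin.

```bash
python3 -m crank '[{"dx":0,"dy":-0.008,"dz":0,"yaw":0},{"dx":0,"dy":0,"dz":-0.06,"yaw":0},{"dx":0,"dy":0,"dz":-0.058,"yaw":0},{"dx":0,"dy":0,"dz":0,"yaw":0},{"dx":0,"dy":0,"dz":0,"yaw":0}]' 0
python3 -m crank '[{"dx":0.01,"dy":0,"dz":0,"yaw":0},{"dx":0.005,"dy":0,"dz":0,"yaw":0},{"dx":0.005,"dy":0,"dz":0,"yaw":0},{"dx":0.005,"dy":0,"dz":0,"yaw":0},{"dx":0,"dy":0,"dz":0,"yaw":0}]'
```

```text
time_s: 9.75
ee_pos: [409.1, 179.9, 43.7]
ee_rot: [179.9, -0.0, 92.5]
force: [0.7, -0.4, 0.8]
gripper_width: 0.0
gripper_force: 0.0
time_s: 10.38
ee_pos: [428.0, 179.5, 42.8]
ee_rot: [180.0, -0.0, 92.5]
force: [-0.4, 0.7, 1.1]
gripper_width: 0.6
gripper_force: 0.0
```

```bash
python3 -m crank '[{"dx":0.00625,"dy":0,"dz":0,"yaw":0},{"dx":0.00625,"dy":-0.001,"dz":0,"yaw":0},{"dx":0.00625,"dy":-0.001,"dz":0,"yaw":0},{"dx":0.00625,"dy":-0.0015,"dz":0,"yaw":0}]'
python3 -m crank '[{"dx":0.00625,"dy":-0.0024,"dz":0,"yaw":0},{"dx":0.00625,"dy":-0.003,"dz":0,"yaw":0},{"dx":0.00625,"dy":-0.0035,"dz":0,"yaw":0},{"dx":0.00625,"dy":-0.0045,"dz":0,"yaw":0},{"dx":0.00625,"dy":-0.005,"dz":0,"yaw":0},{"dx":0,"dy":0,"dz":0,"yaw":0}]'
```

```text
time_s: 10.88
ee_pos: [447.8, 176.6, 42.7]
ee_rot: [-180.0, 0.0, 92.6]
force: [-1.3, 1.6, 0.9]
gripper_width: 0.4
gripper_force: 1.0
time_s: 11.62
ee_pos: [473.4, 161.4, 42.8]
ee_rot: [179.9, 0.0, 92.5]
force: [-0.6, 0.1, 0.5]
gripper_width: 0.6
gripper_force: 0.1
```

```bash
python3 -m crank '[{"dx":-0.01,"dy":0,"dz":0,"yaw":0},{"dx":0,"dy":0.035,"dz":0,"yaw":0},{"dx":0,"dy":0.035,"dz":0,"yaw":0},{"dx":0.02,"dy":0,"dz":0,"yaw":0},{"dx":0.025,"dy":0,"dz":0,"yaw":0},{"dx":0,"dy":0,"dz":0,"yaw":0},{"dx":0,"dy":0,"dz":0,"yaw":0}]'
python3 - <<'E'
from h import *
im=eyes.grab_frame('top');cv2.imwrite('pics/t5.png',cv2.resize(im[145:230,170:330,::-1],None,fx=5,fy=5,interpolation=cv2.INTER_CUBIC))
for a,c,p in blobs(im,(5,150,80),(20,255,255),(170,175,250,230),3):print('orange',a,c,p.min(0),p.max(0),ray('top',c,59))
E
```

```text
time_s: 12.5
ee_pos: [500.0, 217.1, 42.5]
ee_rot: [-179.9, 0.0, 92.5]
force: [-0.2, 0.8, -0.2]
gripper_width: 0.5
gripper_force: 0.0
orange 9 [194.33333333 198.88888889] [193 198] [196 200] [[490.15097173 161.10286899  59.        ]]
orange 62 [206.40322581 208.4516129 ] [197 200] [216 217] [[465.76114958 128.40083499  59.        ]]
```

View pics/t5.png

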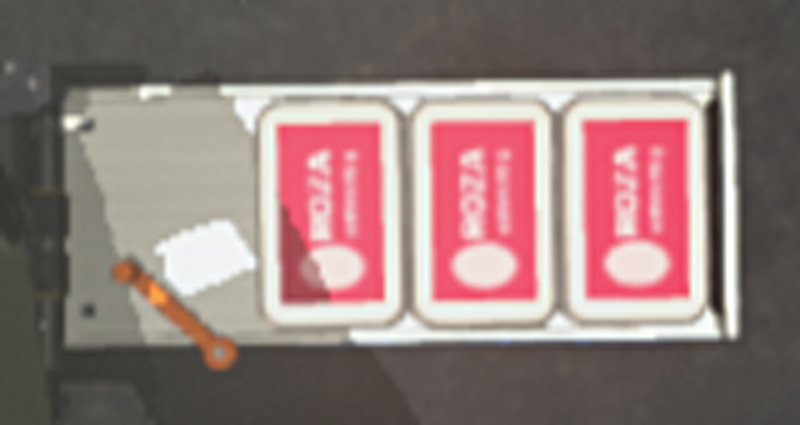

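```bash
python3 -m crank '[{"dx":0,"dy":-0.02,"dz":0,"yaw":0},{"dx":0,"dy":-0.015,"dz":0,"yaw":0},{"dx":0,"dy":-0.0075,"dz":0,"yaw":0},{"dx":0.002,"dy":-0.0075,"dz":0,"yaw":0},{"dx":0.003,"dy":-0.0075,"dz":0,"yaw":0},{"dx":0.003,"dy":-0.0075,"dz":0,"yaw":0},{"dx":0.003,"dy":-0.0075,"dz":0,"yaw":0},{"dx":0.002,"dy":-0.0075,"dz":0,"yaw":0},{"dx":0.001,"dy":-0.0075,"dz":0,"yaw":0},{"dx":0,"dy":0,"dz":0,"yaw":0}]'
python3 -m crank '[{"dx":0,"dy":-0.005,"dz":0,"yaw":0},{"dx":0,"dy":-0.0025,"dz":0,"yaw":0},{"dx":0,"dy":0,"dz":0,"yaw":0}]'
```

```text
time_s: 13.8
ee_pos: [511.0, 146.9, 42.5]
ee_rot: [-179.9, 0.1, 92.5]
force: [0.5, 0.1, 0.1]
gripper_width: 0.4
gripper_force: 0.0
time_s: 14.18
ee_pos: [511.7, 141.7, 42.7]
ee_rot: [-180.0, 0.0, 92.6]
force: [-0.1, 0.0, -0.7]
gripper_width: 0.6
gripper_force: 0.7
```

```bash
python3 -m crank '[{"dx":0,"dy":-0.004,"dz":0,"yaw":0},{"dx":0,"dy":-0.002,"dz":0,"yaw":0},{"dx":0,"dy":0,"dz":0,"yaw":0}]'
python3 -m crank '[{"dx":0,"dy":-0.0015,"dz":0,"yaw":0},{"dx":0,"dy":-0.0015,"dz":0,"yaw":0},{"dx":0,"dy":0,"dz":0,"yaw":0}]'
```

```text
time_s: 14.55
ee_pos: [512.1, 137.0, 42.9]
ee_rot: [180.0, 0.0, 92.5]
force: [0.4, 1.6, -0.8]
gripper_width: 0.3
gripper_force: 1.1
time_s: 14.92
ee_pos: [512.1, 136.5, 42.9]
ee_rot: [179.9, -0.2, 92.5]
force: [0.9, 9.2, -1.3]
gripper_width: 0.6
gripper_force: 4.6
```

The gate stopped at y=136.5, where I predicted, and the force climbed to 9 N. It's on its stop, so I'll hold, back off and check.

```bash
python3 -m crank '[{"dx":0,"dy":0,"dz":0,"yaw":0},{"dx":0,"dy":0,"dz":0,"yaw":0},{"dx":0,"dy":0.02,"dz":0,"yaw":0},{"dx":0,"dy":0.05,"dz":0,"yaw":0},{"dx":0,"dy":0,"dz":0.06,"yaw":0},{"dx":0,"dy":0,"dz":0.06,"yaw":0},{"dx":0,"dy":0.06,"dz":0.05,"yaw":0},{"dx":0,"dy":0.06,"dz":0,"yaw":0},{"dx":0,"dy":0,"dz":0,"yaw":0},{"dx":0,"dy":0,"dz":0,"yaw":0}]'
python3 - <<'E'
from h import *
im=eyes.grab_frame('top');cv2.imwrite('pics/t6.png',cv2.resize(im[145:230,100:330,::-1],None,fx=3.4,fy=3.4,interpolation=cv2.INTER_CUBIC))
E
```

```text
time_s: 16.18
ee_pos: [511.0, 286.1, 178.0]
ee_rot: [-179.9, 0.1, 92.6]
force: [-0.2, -0.3, 0.1]
gripper_width: 0.4
gripper_force: 0.0
```

View pics/t6.png

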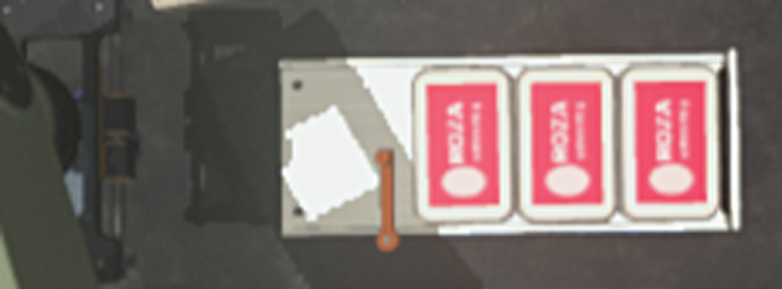

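The gate lies straight across the rail, with its pin at crop (385,157) and hinge at (387,240). The packs form a closed row at the stop and the arm is clear.

```bash
python3 -c "
from workcell import ticket
print(ticket.job_done())"
```

```text
the job is handed in; nothing more can be done
None
```

The three packs are home against the end stop as a closed row, the gate is fully across behind them, the arm is clear, and the job was handed in at about 16 s; the hand-in gave no verdict.

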